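# Fit the liner and keyed rotor to a bench mill

### The job

Seat the blue liner plate flat and square in the rectangular pocket on top of the white bench mill and let go of it; then take the rotor out of its grey stand by its black knob, push its shaft down through the plate into the drive hub, turning it until the key slips into the keyway, and keep pushing against the spring until its collar sits fully home on the hub. Finish while still gripping the knob and holding the rotor pressed fully home: do not let go, because the spring pushes it up again. Leave the flasks, bottles and other things on the bench standing where they are.

Things in the scene. Friction and masses are not known exactly. Their poses are not given: they have to be found in the camera images.
- plate: blue plastic liner plate, a loose flat block 84 (its x) x 60 (its y) x 22 mm (z) with a 46 mm round hole through its middle, about 110 g, lying flat on the bench. Origin: centre of its underside. Grip it across the 60 mm width. Either way round fits the pocket.
- pocket (a point): centre of the floor of the rectangular pocket on the mill (fixed white box, 180 x 180 mm), 60 mm above the bench and level with the mill's top; z up. Steel rim round it 8 mm high, 10 mm thick, inside 87 mm along x, 63 mm along y: 1.5 mm to spare on each side of the plate; the upper 5 mm of its inside slopes out by 2.5 mm as lead-in. A seated plate stands 14 mm above the rim.
- hub_face (a point): centre of the top face of the dark steel drive hub, level with the pocket floor and in its middle; z up, x along the keyway. Hub 38 mm wide, round bore 20 mm, one keyway 9 mm wide reaching 16 mm from the axis, both 40 mm deep; a yellow mark on the face lies at the keyway's outer end.
- hub (a joint): turn of the hub about its vertical axis in the mill, rad, 0 when the keyway points along the pocket's x, growing anticlockwise from above. Stiff gearing (0.3 N m friction): it stays put under the light rubbing of a key on its face.
- plunger (a joint): brass spring plunger in the hub's bore, m: 0 when up, its top 22 mm below the hub face; grows as it is pushed down, stop at 0.012. The spring pushes up with about 5 N at 0 and 10 N at 0.008, the value when the rotor is fully home.
- rotor: steel mill rotor, about 0.3 kg, standing shaft down in the stand. Origin: on its axis, underside of its collar, the face that lands on the hub face when home. z up, x towards the key. Above the origin: collar 32 mm wide up to 25 mm, disc 64 mm wide from 25 to 33 mm, round black knob 36 mm wide from 33 to 68 mm. Fully home, the disc is 3 mm clear of the seated plate.
- knob (a point): centre of the rotor's round knob, on its axis 52 mm above the rotor's origin; axes as the rotor's. A yellow stripe on the knob's top and one on the disc run from the axis towards the key.
- shaft_tip (a point): foot of the rotor's shaft, on its axis 30 mm below the rotor's origin. Shaft 18 mm wide, nose tapered over the last 4 mm to 12 mm. The lowest 14 mm is plain round; on the upper 16 mm sits a brass key 6 mm wide reaching 14 mm from the axis along the rotor's +x. Key on the hub face but not in the keyway: origin 16 mm above the face. The shaft meets the plunger at 8 mm.
- stand: grey plastic stand, 76 x 76 x 60 mm, fixed to the bench, with a 41 mm hole down its middle; the rotor's disc rests on its top, the rotor's origin 35 mm above the bench. Origin: centre of its underside.
- flask_a: bystander: clear glass conical flask, 64 mm wide, 105 mm tall. Origin: centre of its underside.
- flask_b: bystander: greenish glass conical flask, 64 mm wide, 105 mm tall. Origin: centre of its underside.
- water_bottle: bystander: clear bottle with red cap and red label, 62 mm wide, 190 mm tall. Origin: centre of its underside.
- juice_bottle: bystander: yellow bottle with yellow cap, 64 mm wide, 180 mm tall. Origin: centre of its underside.
- amber_jar: bystander: amber jar with black lid, 56 mm wide, 85 mm tall. Origin: centre of its underside.
- beaker: bystander: clear glass beaker, 60 mm wide, 70 mm tall. Origin: centre of its underside.
- red_cap: bystander: red bottle cap lying on the bench, 30 mm wide, 14 mm tall. Origin: centre of its underside.

How it is judged (in metres and radians):
On the way, in this order (a step that is already met when the one before it is completed fails the run):
1. the plate lies flat and square in the pocket, released (z of plate in the frame of pocket between -0.003 and 0.002 m and horizontal distance between plate and pocket below 0.004 m and angle between the z axis of plate and the z axis of pocket, either way round below 0.035 rad and angle between the x axis of plate and the x axis of pocket, either way round below 0.07 rad and contact force between the fingers and plate below 0.3 N), for 0.2 s.
2. the rotor's key has slipped into the hub's keyway (z of rotor in the frame of hub_face below 0.011 m and horizontal distance between rotor and hub_face below 0.003 m and angle between the x axis of rotor and the x axis of hub_face, either way round below 0.3 rad), for 0.1 s.
At the end, for the whole second after the job is handed in: Plate in the pocket within 2 mm of its floor, 4 mm of centre, 2 deg of level, 4 deg of square; rotor collar within 2.5 mm of the hub face, 3 mm of its axis, 3.4 deg of upright, key in keyway, at rest; plunger down over 5.5 mm; fingers still on the rotor with over 2 N (z of plate in the frame of pocket between -0.003 and 0.002 m and horizontal distance between plate and pocket below 0.004 m and angle between the z axis of plate and the z axis of pocket, either way round below 0.035 rad and angle between the x axis of plate and the x axis of pocket, either way round below 0.07 rad and z of rotor in the frame of hub_face below 0.0025 m and horizontal distance between rotor and hub_face below 0.003 m and angle between the z axis of rotor and the z axis of hub_face, either way round below 0.06 rad and angle between the x axis of rotor and the x axis of hub_face, either way round below 0.3 rad and value of joint plunger above 0.0055 m and contact force between the fingers and rotor above 2 N and linear speed of rotor below 0.02 m/s); the arm keeps its last pose, push and grip.
It fails at once if a bystander is moved more than 40 mm or tipped (distance of any of flask_a, flask_b, water_bottle, juice_bottle, amber_jar, beaker, red_cap from where it was at the start of the episode above 0.04 m or angle between any of flask_a, flask_b, water_bottle, juice_bottle, amber_jar, beaker, red_cap's own z axis and vertical above 0.5 rad).
It also fails if it takes over 61 s, if anything falls off the work surface, if the arm or the gripper's body presses on something with over 40 N, if the wrist force passes 120 N, or if a joint passes its speed limit or range.

### The arm

A 6-joint arm with a two-finger parallel gripper is mounted at the origin on the work surface. World frame = base frame: x ahead of the robot, y to its left, z up, the work surface at z = 0. Lengths are in m, angles in degrees, forces in N, time in s.
With the tool pointing down it reaches from about 0.35 to 0.975 m from the base axis. Payload 4.9 kg.
Tool frame: the origin (TCP) lies between the finger pads; the fingertips stand 11 mm ahead of it and the grasp point (between the pads) lies 8 mm behind it; x points along the fingers, z is the direction in which the jaws open and shut, and the axes are right-handed (so a half turn about x gives the same grasp; the last joint's range is limited). The gripper opens to 85 mm and grips with 20 to 120 N. Pads are 22 mm wide; open, the fingers measure 114 mm over their backs; the gripper's body (76 mm by 85 mm) begins 54 mm behind the grasp point. The pads swing forward as they close: fully open they stand 13 mm farther back than shut.
Start: joints at [66.234, 3.019, 92.412, -0, 84.569, -6.818], TCP at [0.182, 0.598, 0.242] pointing down, gripper open.
Joint ranges: [-172.51, 172.51], [-57.92, 126.97], [3.15, 148.05], [-58.71, 238.71], [5.1, 150.11], [-179.66, 179.66]. Speed limits (degrees/s): [147.25, 147.25, 180, 180, 180, 180].

### API

Orientations are given as a 3x3 rotation matrix whose columns are the frame's x, y, z axes.
In Python, from bench import ctrl, eyes gives the robot as it stands. The module is installed in compiled form; this text tells all that it offers.
- The arm moves only by the tool servo_tool, never from a script. Its argument "increments" is a list of rows, each a list of 7 numbers: the opening in per cent of the stroke, from 0 (shut) to 100 (fully open), then the shift along the tool's x, y, z in m, then the turn, a rotation vector about the tool's x, y, z in rad. In form: [[grip, x, y, z, ax, ay, az], ...]. A call has 1 to 10 rows; each row shifts and turns the pose as measured when the row begins, along the tool's axes as they then stand; what a row does not reach is not made up. A row lasts 1/10 s, in which the tool goes at most 50 mm and 8.59 degrees, less where a joint would pass 70% of its speed; a pose out of reach is approached as far as the arm can. A call is refused whole if a number of a shift passes 0.05 or a number of a turn 0.15, either way. A call with a gripper value outside its range is refused whole. The fingers move at their own pace and stop on an object; "force" is the grip in N (left out, the last holds). Time passes only in rows, so rows that do not move let the fingers close. It gives the time, the measured TCP pose, the force and the opening at its end, in the units of the state.
- ctrl.sense(): the state, without advancing time (a new reading comes with each control period).
- eyes.read_camera(name): name is "scene" or "side" or "wrist"; returns a dict with "pixels" (400x640x3 uint8, red, green, blue), "range_z" (400x640 float32, m along the optical axis (not along the pixel's ray), 0 where there is no reading), "K" (3x3 intrinsics, pixels), "k1" (the pictures are not rectified: a ray, as slopes to the right and down, at radius r is drawn at 1 + k1 r^2 times it, then the intrinsics apply), "pose" (4x4, takes a point from camera to world coordinates); the wrist camera has in their place "T_tool_cam" (4x4, takes a point from camera to tool coordinates, whose origin is the TCP and whose axes are the tool frame's). Camera axes: x right, y down, z forward; pixel columns grow to the right and rows downward; lengths in m; the calibration is good to about 2 mm. A picture is of the moment at which its call begins: read the wrist's pose just before it.
- ctrl.finish_job(): hands the job in, once; it reports no verdict.
The state is a dict: "t": time; "qpos": joint angles; "joint_vel": joint speeds; "joint_efforts": joint torques, N m; "tool_pos": TCP position; "tcp_rot": TCP orientation; "wrist_force": force on the tool from outside, world axes, zero at the start; "wrist_torque": the same for the moment, N m; "width": opening from 0.0 (shut) to 1.0 (fully open).
Only numpy, scipy, OpenCV 4.12 (cv2) and the standard library are available. Lean on these libraries where they do the work, as an engineer would, in place of code of your own. Each camera call takes 0.05 s, during which the arm holds its last target. There are 200 camera calls.

## Working session

There is one attempt and no reset: what is moved stays moved. The work goes in short steps, Python scripts to look and compute and a tool call to move; the robot and the scene stay as the last step left them, time stands still between calls to the robot, and variables do not carry over. Pictures are saved under pics/ and viewed, about 8 in all and at most 12, crops included, and the job is handed in when it is done.

Besides the shell and the picture viewer there is one more tool, called after "Emit:" as name([rows], argument=value, ...), one row to a line, values as JSON. servo_tool: Moves the arm, as the interface text tells. Its arguments: {"type":"object","properties":{"increments":{"type":"array","items":{"type":"array","items":{"type":"number"}}},"force":{"type":"number"}},"required":["increments"]}

```bash
mkdir -p pics
cat > h.py <<'E'
import numpy as np, cv2
from bench import ctrl, eyes
def cam(name):
    s=ctrl.sense(); d=eyes.read_camera(name)
    if name=='wrist':
        T=np.eye(4);T[:3,:3]=np.array(s['tcp_rot']);T[:3,3]=s['tool_pos']
        d['pose']=T@np.array(d['T_tool_cam'])
    return d
def cloud(d):
    K=np.array(d['K'],float);h,w=d['range_z'].shape
    u,v=np.meshgrid(np.arange(w),np.arange(h))
    p=np.stack([u,v],-1).reshape(-1,1,2).astype(np.float64)
    r=cv2.undistortPoints(p,K,np.array([d['k1'],0,0,0.])).reshape(h,w,2)
    z=d['range_z'][...,None].astype(float)
    P=np.concatenate([r*z,z],-1)
    T=np.array(d['pose']);return P@T[:3,:3].T+T[:3,3]
def save(d,f,box=None,s=1):
    im=d['pixels'][...,::-1]
    if box: im=im[box[1]:box[3],box[0]:box[2]]
    cv2.imwrite('pics/'+f,cv2.resize(im,None,fx=s,fy=s,interpolation=cv2.INTER_CUBIC))
E
cat > a.py <<'E'
from h import *
s=ctrl.sense();print({k:np.round(v,3).tolist() for k,v in s.items()})
import pickle
D={}
for n in('scene','side','wrist'):
    d=cam(n);D[n]=d;print(n,d['K'][0],d['k1'],np.round(d['pose'],3).tolist())
pickle.dump(D,open('d0.pkl','wb'))
im=np.vstack([D['scene']['pixels'],D['side']['pixels']])[...,::-1]
cv2.imwrite('pics/0.png',cv2.resize(D['scene']['pixels'][...,::-1],None,fx=1.25,fy=1.25))
cv2.imwrite('pics/1.png',cv2.resize(D['side']['pixels'][...,::-1],None,fx=1.25,fy=1.25))
E
python3 a.py
```

```text
{'t': 0.0, 'qpos': [66.233, 3.058, 92.493, -0.0, 84.566, -6.816], 'joint_vel': [-0.047, 0.013, 0.056, -0.054, 0.041, -0.033], 'joint_efforts': [0.0, -39.367, -37.018, -0.0, 0.007, 0.0], 'tool_pos': [0.182, 0.597, 0.241], 'tcp_rot': [[-0.001, -0.957, 0.292], [-0.002, 0.292, 0.957], [-1.0, 0.0, -0.002]], 'wrist_force': [0.345, -0.43, -0.135], 'wrist_torque': [0.017, 0.043, -0.012], 'width': 0.998}
scene [513.92262553   0.         311.80228113] -0.05921774873543186 [[-0.26, 0.782, -0.566, 1.225], [0.966, 0.218, -0.142, 0.165], [0.012, -0.583, -0.812, 1.081], [0.0, 0.0, 0.0, 1.0]]
side [455.05367266   0.         322.54005183] -0.12131990687094145 [[-1.0, 0.003, 0.017, 0.508], [-0.012, 0.604, -0.797, 1.071], [-0.013, -0.797, -0.604, 0.901], [0.0, 0.0, 0.0, 1.0]]
wrist [342.06758043   0.         318.16681458] -0.05165107656716309 [[0.291, 0.923, 0.252, 0.119], [0.957, -0.28, -0.078, 0.617], [-0.001, 0.263, -0.965, 0.372], [0.0, 0.0, 0.0, 1.0]]
```

View pics/0.png

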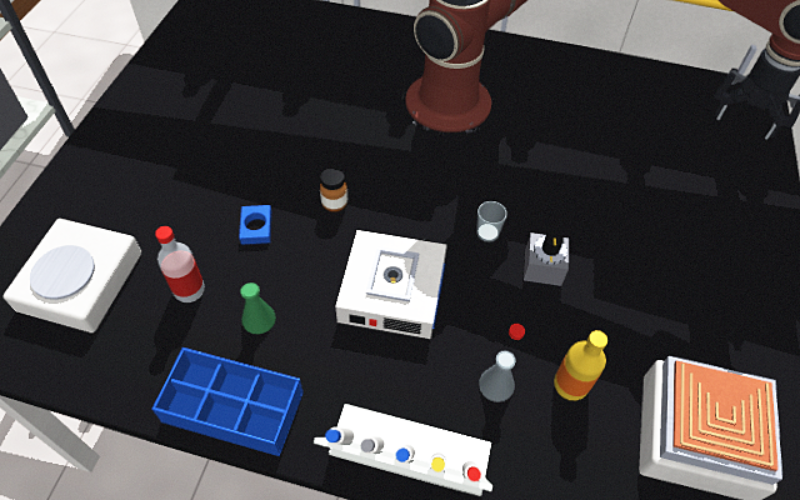

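View pics/1.png

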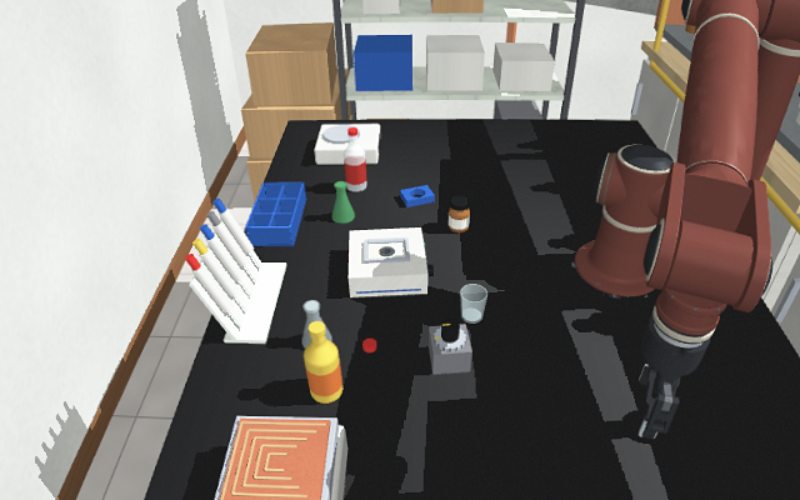

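The scene view shows the plate at (256,224), the mill pocket at (393,274) with the hub's yellow mark, and the rotor in its stand at (548,250), in pixels of the enlarged picture. The side view shows the same layout, with bystanders around the beaker and stand.

```bash
cat > b.py <<'E'
from h import *
import pickle
D=pickle.load(open('d0.pkl','rb'))
def rect(P,m,lab):
    q=P[m][:,:2]
    r=cv2.minAreaRect((q*1000).astype(np.float32));print(lab,len(q),np.round(r[0],1),np.round(r[1],1),round(r[2],2),'z',np.round(np.median(P[m][:,2]),4),'mean',np.round(q.mean(0)*1000,1))
for n in('scene','side'):
    d=D[n];P=cloud(d);c=d['pixels'].astype(int);R,G,B=c[...,0],c[...,1],c[...,2]
    k=1.25
    bx={'scene':dict(plate=(225,195,285,255),mill=(330,225,455,345),stand=(515,220,580,295)),'side':dict(plate=(390,175,445,215),mill=(335,220,440,305),stand=(420,310,485,385))}[n]
    def M(b):
        m=np.zeros(R.shape,bool);x0,y0,x1,y1=[int(v/k) for v in bx[b]];m[y0:y1,x0:x1]=1;return m
    z=P[...,2]
    rect(P,M('plate')&(B>1.6*R)&(B>80)&(abs(z-.022)<.005),n+' plate top')
    rect(P,M('mill')&(abs(z-.060)<.004)&(R>130),n+' mill top')
    rect(P,M('mill')&(abs(z-.068)<.0035),n+' rim top')
    y=M('mill')&(R>B+60)&(G>B+40)&(z>.05);rect(P,y,n+' mark')
    rect(P,M('stand')&(z>.097)&(z<.11),n+' knob top')
    rect(P,M('stand')&(abs(z-.068)<.004),n+' disc top')
    rect(P,M('stand')&(abs(z-.060)<.003),n+' stand top')
    y=M('stand')&(R>B+50)&(G>B+30);
    for lo,hi in((.06,.08),(.09,.12)):
        if (y&(z>lo)&(z<hi)).sum()>3: rect(P,y&(z>lo)&(z<hi),n+' stripe')
    print(np.histogram(z[M('stand')],bins=np.arange(-.01,.12,.01)),np.histogram(z[M('mill')],bins=np.arange(.02,.08,.004))[0])
a=D['scene'];
i1=cv2.resize(a['pixels'][180:275,265:365],None,fx=4,fy=4,interpolation=2);i2=cv2.resize(a['pixels'][180:275,400:500],None,fx=4,fy=4,interpolation=2)
cv2.imwrite('pics/2.png',np.hstack([i1,i2])[...,::-1])
E
python3 b.py
```

```text
scene plate top 446 [ 498.2 -308.9] [89.5 61.5] 19.91 z 0.0216 mean [ 498.7 -308.5]
scene mill top 3997 [572.8   6.6] [184.6 180.8] 4.16 z 0.0593 mean [578.1   8. ]
scene rim top 455 [578.7   7. ] [173.3 166.7] 7.85 z 0.0669 mean [574.3   6.8]
scene mark 5 [588.5  13.1] [2.8 6.9] 48.34 z 0.0596 mean [588.9  13. ]
scene knob top 147 [438.9 290.3] [36.2 34.3] 21.58 z 0.1018 mean [438.7 290.5]
scene disc top 242 [441.  289.9] [55.2 64.7] 1.25 z 0.067 mean [445.9 289.1]
scene stand top 262 [436.7 288.4] [80.6 76. ] 5.98 z 0.0592 mean [447.2 285. ]
scene stripe 9 [461.  294.6] [13.4  3.4] 4.01 z 0.0657 mean [460.5 294.4]
scene stripe 13 [447.1 292.1] [18.4  3.1] 9.36 z 0.1027 mean [445.7 291.8]
(array([1287,  578,   89,   83,   90,   83,  300,  337,   48,   36,   59,
        119]), array([-0.01,  0.  ,  0.01,  0.02,  0.03,  0.04,  0.05,  0.06,  0.07,
        0.08,  0.09,  0.1 ,  0.11])) [  55   71   68   73   92   95   73   86  278 2622 1473  373  137    2]
side plate top 112 [ 498.2 -305. ] [85.  65.4] 16.01 z 0.0191 mean [ 496.7 -304.7]
side mill top 1483 [572.5  12.6] [179.6 185.1] 4.35 z 0.0578 mean [572.8  20.1]
side rim top 130 [572.4  12.5] [106.   84.3] 3.78 z 0.0658 mean [569.   13.4]
side mark 2 [590.   15.1] [1.3 0. ] -92.04 z 0.0571 mean [590.   15.1]
side knob top 122 [437.  295.7] [34.3 33.9] 88.01 z 0.0997 mean [436.9 295.1]
side disc top 159 [437.5 300.1] [57.4 62.6] 84.26 z 0.0656 mean [438.3 304.2]
side stand top 173 [436.1 294.6] [75.7 78.6] 5.7 z 0.0588 mean [435.2 303.6]
side stripe 6 [461.3 296.6] [11.4  3.8] 27.16 z 0.0653 mean [461.3 297.6]
side stripe 12 [444.  294.1] [14.9  5.2] 9.84 z 0.0991 mean [445.2 294. ]
(array([1604,  205,  131,  122,  127,   96,  325,  256,   44,   40,  106,
         52]), array([-0.01,  0.  ,  0.01,  0.02,  0.03,  0.04,  0.05,  0.06,  0.07,
        0.08,  0.09,  0.1 ,  0.11])) [  61   73   63   94   65   91   93   86  645 1297  229  148    7    0]
```

View pics/2.png

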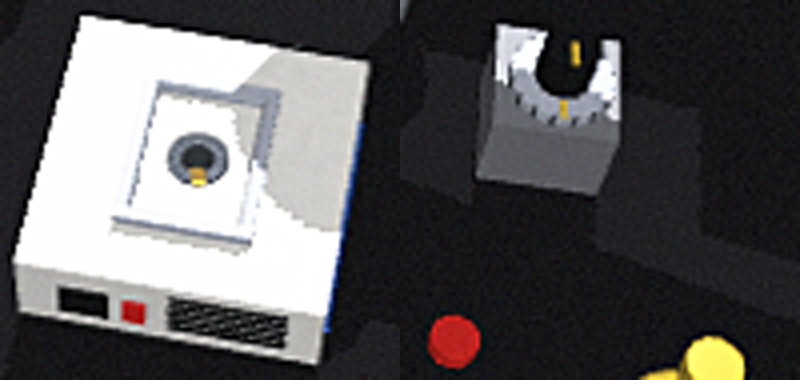

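```bash
cat > p.py <<'E'
# plan rows: python3 p.py x y z jawdeg grip [step]   (tool down)
import sys,json
from h import *
from scipy.spatial.transform import Rotation as Ro
def plan(x,y,z,jaw,grip,step=.045):
    s=ctrl.sense();R=np.array(s['tcp_rot']);p=np.array(s['tool_pos'])
    a=np.radians(jaw);zt=np.array([np.cos(a),np.sin(a),0]);xt=np.array([0,0,-1.])
    Rt=np.stack([xt,np.cross(zt,xt),zt],1);dp=np.array([x,y,z])-p
    w=Ro.from_matrix(R.T@Rt).as_rotvec()
    n=int(np.ceil(max(np.abs(R.T@dp).max()/step,np.linalg.norm(dp)/.05,np.linalg.norm(w)/.145,1)))
    rows=[];
    for i in range(n):
        Ri=R@Ro.from_rotvec(w*i/n).as_matrix()
        rows.append([grip]+np.round(Ri.T@dp/n,4).tolist()+np.round(w/n,3).tolist())
    print('n',n,'t',s['t'],'pos',np.round(p,4),'jaw',round(np.degrees(np.arctan2(R[1,2],R[0,2])),2),'tilt',np.round(R[2],3),'F',np.round(s['wrist_force'],2),'w',round(s['width'],3))
    for i in range(0,n,10):print(json.dumps(rows[i:i+10]))
if __name__=='__main__': plan(*map(float,sys.argv[1:]))
E
python3 p.py .438 .292 .242 80 100
python3 - <<'E'
from h import *
import pickle
D=pickle.load(open('d0.pkl','rb'))
P=cloud(D['scene'])
for n,b in dict(jar=(315,165,350,215),beaker=(472,198,510,243),water=(155,220,205,305),gflask=(238,280,278,335),cap=(505,322,527,342),aflask=(478,348,518,402),juice=(550,330,610,402)).items():
    x0,y0,x1,y1=[int(v/1.25) for v in b];q=P[y0:y1,x0:x1].reshape(-1,3);q=q[q[:,2]>.02 if n!='cap' else q[:,2]>.006];print(n,np.round([q[:,:2].min(0),q[:,:2].max(0)],3).tolist(),q[:,2].max().round(3))
E
```

```text
n 8 t 0.15 pos [0.182  0.5974 0.2413] jaw 73.05 tilt [-1.     0.    -0.002] F [-0.43  0.19  0.15] w 0.999
[[100.0, -0.0, -0.0417, -0.0272, -0.015, -0.0, -0.0], [100.0, -0.0001, -0.0413, -0.0278, -0.015, -0.0, -0.0], [100.0, -0.0001, -0.0409, -0.0284, -0.015, -0.0, -0.0], [100.0, -0.0001, -0.0405, -0.0291, -0.015, -0.0, -0.0], [100.0, -0.0001, -0.04, -0.0297, -0.015, -0.0, -0.0], [100.0, -0.0001, -0.0396, -0.0303, -0.015, -0.0, -0.0], [100.0, -0.0001, -0.0391, -0.0309, -0.015, -0.0, -0.0], [100.0, -0.0001, -0.0386, -0.0315, -0.015, -0.0, -0.0]]
jar [[0.363, -0.201], [1.225, 0.165]] 1.081
beaker [[0.347, 0.135], [1.225, 0.194]] 1.081
water [[0.652, -0.407], [1.225, 0.165]] 1.081
gflask [[0.683, -0.248], [1.225, 0.165]] 1.081
cap [[0.587, 0.165], [1.225, 0.273]] 1.081
aflask [[0.699, 0.165], [1.225, 0.267]] 1.081
juice [[0.652, 0.165], [1.225, 0.402]] 1.081
```

Emit:
servo_tool([
  [100,0,-0.042,-0.027,-0.015,0,0],
  [100,0,-0.041,-0.028,-0.015,0,0],
  [100,0,-0.041,-0.028,-0.015,0,0],
  [100,0,-0.04,-0.029,-0.015,0,0],
  [100,0,-0.04,-0.03,-0.015,0,0],
  [100,0,-0.04,-0.03,-0.015,0,0],
  [100,0,-0.039,-0.031,-0.015,0,0],
  [100,0,-0.039,-0.031,-0.015,0,0],
  [100,0,0,0,0,0,0],
])

```text
t: 1.05
tool_pos: [0.4412, 0.2883, 0.2379]
tcp_rot: [[-0.002, -0.986, 0.164], [-0.004, 0.164, 0.986], [-1.0, 0.001, -0.005]]
wrist_force: [-0.6, 0.5, -0.9]
width: 1.001
```

```bash
cat > st.py <<'E'
from h import *
import pickle,sys
d=cam('wrist');pickle.dump(d,open(sys.argv[1]+'.pkl','wb'));save(d,sys.argv[1]+'.png')
E
python3 st.py w1; python3 p.py .560 .009 .242 94 100
```

```text
n 7 t 1.1 pos [0.4398 0.29   0.2378] jaw 80.64 tilt [-1.     0.003 -0.004] F [-0.94 -0.53 -0.1 ] w 0.999
[[100.0, -0.0005, -0.0235, -0.0368, -0.033, -0.0, -0.0], [100.0, -0.0005, -0.0222, -0.0376, -0.033, -0.0, -0.0], [100.0, -0.0005, -0.021, -0.0383, -0.033, -0.0, -0.0], [100.0, -0.0006, -0.0197, -0.039, -0.033, -0.0, -0.0], [100.0, -0.0006, -0.0184, -0.0396, -0.033, -0.0, -0.0], [100.0, -0.0006, -0.017, -0.0402, -0.033, -0.0, -0.0], [100.0, -0.0006, -0.0157, -0.0407, -0.033, -0.0, -0.0]]
```

View pics/w1.png

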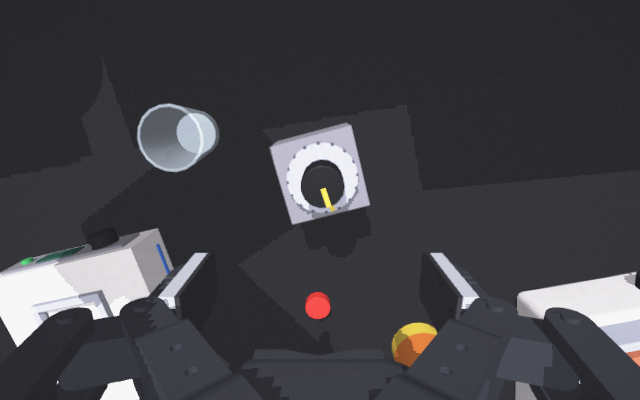

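The wrist view shows the stand and rotor centred at (323,185), with the yellow stripe pointing to the image's lower edge (about +x). It is clear of the beaker at (178,135) and the red cap at (317,305).

Emit:
servo_tool([
  [100,0,-0.023,-0.037,-0.033,0,0],
  [100,0,-0.022,-0.038,-0.033,0,0],
  [100,0,-0.021,-0.038,-0.033,0,0],
  [100,0,-0.02,-0.039,-0.033,0,0],
  [100,0,-0.018,-0.04,-0.033,0,0],
  [100,0,-0.017,-0.04,-0.033,0,0],
  [100,0,-0.016,-0.041,-0.033,0,0],
  [100,0,0,0,0,0,0],
])

```text
t: 1.9
tool_pos: [0.5618, 0.0102, 0.2356]
tcp_rot: [[-0.006, -0.996, -0.093], [0.001, -0.093, 0.996], [-1.0, 0.006, 0.002]]
wrist_force: [0.4, 0.1, -0.7]
width: 1.002
```

```bash
python3 st.py w2; python3 p.py .498 -.307 .22 108 100
```

```text
n 7 t 1.95 pos [0.561  0.0122 0.2354] jaw 95.39 tilt [-1.     0.007  0.003] F [-0.19 -0.11 -0.62] w 1.0
[[100.0, 0.0021, 0.0132, -0.0446, -0.031, 0.001, -0.001], [100.0, 0.0022, 0.0146, -0.0441, -0.031, 0.001, -0.001], [100.0, 0.0022, 0.016, -0.0436, -0.031, 0.001, -0.001], [100.0, 0.0022, 0.0174, -0.0431, -0.031, 0.001, -0.001], [100.0, 0.0022, 0.0187, -0.0425, -0.031, 0.001, -0.001], [100.0, 0.0022, 0.0201, -0.0419, -0.031, 0.001, -0.001], [100.0, 0.0022, 0.0214, -0.0413, -0.031, 0.001, -0.001]]
```

View pics/w2.png

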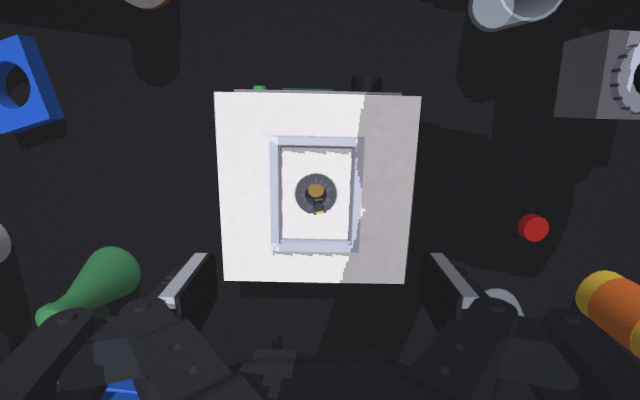

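The wrist view shows the mill from above: the rim rectangle spans about (270,137) to (362,250), the hub centre is at (316,194), and the keyway points down the image to the yellow mark at (319,213).

Emit:
servo_tool([
  [100,0.002,0.013,-0.045,-0.031,0,0],
  [100,0.002,0.015,-0.044,-0.031,0,0],
  [100,0.002,0.016,-0.044,-0.031,0,0],
  [100,0.002,0.017,-0.043,-0.031,0,0],
  [100,0.002,0.019,-0.042,-0.031,0,0],
  [100,0.002,0.02,-0.042,-0.031,0,0],
  [100,0.002,0.021,-0.041,-0.031,0,0],
  [100,0,0,0,0,0,0],
])

```text
t: 2.75
tool_pos: [0.5022, -0.2987, 0.2182]
tcp_rot: [[-0.007, -0.942, -0.337], [0.01, -0.337, 0.942], [-1.0, 0.003, 0.011]]
wrist_force: [0.0, -0.3, -0.4]
width: 1.0
```

```bash
python3 st.py w3
cat > m.py <<'E'
from h import *
import pickle
def onplane(d,m,z):   # world xy of mask pixels cast onto plane z
    v,u=np.nonzero(m);return cast(d,np.stack([u,v],1).astype(float),z)
def cast(d,uv,z):
    r=cv2.undistortPoints(uv.reshape(-1,1,2),np.array(d['K'],float),np.array([d['k1'],0,0,0.])).reshape(-1,2)
    T=np.array(d['pose']);w=np.c_[r,np.ones(len(r))]@T[:3,:3].T
    return T[:2,3]+w[:,:2]*((z-T[2,3])/w[:,2])[:,None]
def big(m):
    n,l,s,_=cv2.connectedComponentsWithStats(m.astype(np.uint8));return l==1+np.argmax(s[1:,4])
def rect(q,lab):
    r=cv2.minAreaRect((q*1000).astype(np.float32));print(lab,len(q),'c',np.round(r[0],1),'size',np.round(r[1],1),'ang',round(r[2],2),'mean',np.round(q.mean(0)*1000,1))
def ch(d):
    c=d['pixels'].astype(int);return c[...,0],c[...,1],c[...,2]
if __name__=='__main__':
    L=lambda n:pickle.load(open(n+'.pkl','rb'))
    d=L('w3');R,G,B=ch(d);z=cloud(d)[...,2];
    m=big((B>1.6*R)&(B>80)&(abs(z-.022)<.008));print('plate z',np.median(z[m]));rect(onplane(d,m,.022),'plate')
    v,u=np.nonzero(m);print('px',u.min(),u.max(),v.min(),v.max())
    d=L('w2');R,G,B=ch(d);z=cloud(d)[...,2];P=cloud(d)
    top=big((R>100)&(z>.05));v,u=np.nonzero(top);print(u.min(),u.max(),v.min(),v.max());rect(onplane(d,top&(z<.064),.06),'mill')
    print('mill z',np.median(z[100:130,230:340]),'floor z',np.median(z[220:235,290:310]))
    box=np.zeros(R.shape,bool);box[120:270,255:380]=1
    blu=box&(B-R>12);rect(onplane(d,big(blu),.068),'rim outer');
    dk=np.zeros_like(box);dk[165:220,285:345]=1;hub=big(dk&(R<125)&(B<125));rect(onplane(d,hub,.06),'hub');
    q=onplane(d,hub,.06);print('circ',np.array(cv2.minEnclosingCircle((q*1000).astype(np.float32))[0]).round(1))
    y=dk&(R>B+60)&(G>B+40);yv,yu=np.nonzero(y);print('yellow px',list(zip(yu,yv))[-20:])
    big4=lambda a:cv2.resize(a,None,fx=8,fy=8,interpolation=cv2.INTER_NEAREST)
    d1=L('w1');
    cv2.imwrite('pics/3.png',np.hstack([cv2.resize(d['pixels'][130:260,262:372],None,fx=4,fy=4,interpolation=2),cv2.resize(d1['pixels'][135:230,265:375],None,fx=3.2,fy=520/95,interpolation=2)])[...,::-1])
    d=d1;R,G,B=ch(d);z=cloud(d)[...,2]
    bx=np.zeros(R.shape,bool);bx[110:235,255:380]=1
    for lo,hi,zz in((.06,.08,.068),(.09,.115,.103)):
        y=bx&(R>B+60)&(G>B+40)&(z>lo)&(z<hi)
        if y.sum()>3:
            q=onplane(d,y,zz)*1000;l=cv2.fitLine(q.astype(np.float32),2,0,.01,.01).ravel();print('stripe',zz,y.sum(),q.mean(0).round(1),'ang',np.degrees(np.arctan2(l[1],l[0])).round(2))
    k=big(bx&(R<90)&(z>.095)&(z<.115));q=onplane(d,k|(bx&(R>B+60)&(z>.09)),.103)*1000;c,r=cv2.minEnclosingCircle(q.astype(np.float32));print('knob',np.round(c,1),r,q.mean(0).round(1),'z',np.median(z[k]))
    k=big(bx&(R>150)&(abs(B-R)<14)&(z>.062)&(z<.075));q=onplane(d,k,.068)*1000;c,r=cv2.minEnclosingCircle(q.astype(np.float32));print('disc',np.round(c,1),r)
E
python3 m.py
```

```text
plate z 0.021330630378716714
plate 3658 c [ 496.7 -308.9] size [83.3 60. ] ang 19.59 mean [ 495.8 -309.4]
px 276 339 126 211
214 421 90 283
mill 31475 c [571.1   9. ] size [181.9 180.2] ang 4.17 mean [564.8   8.3]
mill z 0.059459841370991195 floor z 0.05939933302445222
rim outer 3993 c [572.    9.4] size [107.4  82.6] ang 4.37 mean [571.6   9.4]
hub 1066 c [572.    9.2] size [38.1 36.2] ang 5.34 mean [571.6   8.9]
circ [571.9   9.2]
yellow px [(np.int64(319), np.int64(211)), (np.int64(320), np.int64(211)), (np.int64(321), np.int64(211)), (np.int64(322), np.int64(211)), (np.int64(316), np.int64(212)), (np.int64(317), np.int64(212)), (np.int64(318), np.int64(212)), (np.int64(319), np.int64(212)), (np.int64(320), np.int64(212)), (np.int64(321), np.int64(212)), (np.int64(322), np.int64(212)), (np.int64(323), np.int64(212)), (np.int64(316), np.int64(213)), (np.int64(317), np.int64(213)), (np.int64(318), np.int64(213)), (np.int64(319), np.int64(213)), (np.int64(320), np.int64(213)), (np.int64(321), np.int64(213)), (np.int64(322), np.int64(213)), (np.int64(317), np.int64(214))]
stripe 0.068 25 [465.1 296.2] ang 59.68
stripe 0.103 123 [445.  293.3] ang 9.75
knob [435.2 292.3] 18.05727767944336 [434.9 292.2] z 0.10223969692056625
disc [436.1 292.3] 31.784568786621094
```

View pics/3.png

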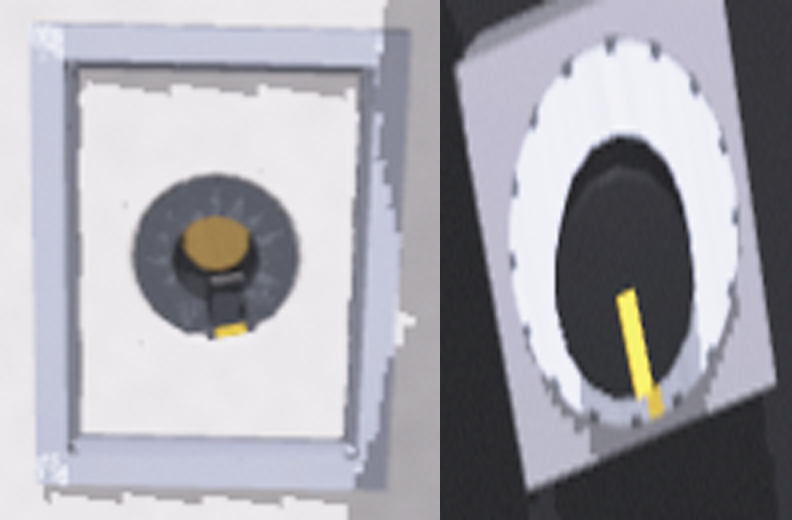

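The enlarged crops show the pocket and the hub's keyway with its yellow mark, and the knob stripe lining up with the disc stripe. Next I'll check where the fingertips stand and the keyway angle.

```bash
python3 - <<'E'
from m import *
d=pickle.load(open('w3.pkl','rb'));P=cloud(d)
T=np.linalg.inv(np.array(d['T_tool_cam']));C=np.array(d['pose'])
Tt=C@T;q=(P-Tt[:3,3])@Tt[:3,:3]
m=(abs(q[...,2])<.07)&(abs(q[...,1])<.02)&(d['range_z']>0)&(q[...,0]<.06)&(q[...,0]>-.1)
for sg in(1,-1):
    a=q[m&(q[...,2]*sg>.03)];print(len(a),'tip x',np.percentile(a[:,0],[90,98,100]).round(4),'z',np.percentile(a[:,2],[1,50,99]).round(4),'y',np.percentile(a[:,1],[1,99]).round(4))
d=pickle.load(open('w2.pkl','rb'));R,G,B=ch(d);dk=np.zeros(R.shape,bool);dk[204:220,305:335]=1
y=dk&(R>B+60)&(G>B+40);k=cast(d,np.array([[319.4,212.0]]),.06)*1000;ym=onplane(d,y,.06).mean(0)*1000
for c in([571.9,9.2],[572,9.4]):print(ym,np.degrees(np.arctan2(ym[1]-c[1],ym[0]-c[0])),np.hypot(*(ym-c)))
E
python3 p.py .4967 -.3089 .06 109.6 100
```

```text
16306 tip x [-0.0249 -0.0088 -0.0009] z [0.0306 0.0555 0.0695] y [-0.0098  0.0174]
16208 tip x [-0.0247 -0.0091 -0.0011] z [-0.0695 -0.0553 -0.0306] y [-0.01    0.0174]
[588.88337411  14.34125067] 16.842248525548577 17.744504911843173
[588.88337411  14.34125067] 16.313150102531313 17.591596842741435
n 4 t 2.8 pos [ 0.5028 -0.2965  0.2183] jaw 109.74 tilt [-1.     0.002  0.013] F [ 0.1  -0.    0.63] w 0.998
[[100.0, 0.0395, 0.0024, -0.0029, 0.001, 0.003, -0.001], [100.0, 0.0395, 0.0024, -0.0028, 0.001, 0.003, -0.001], [100.0, 0.0396, 0.0024, -0.0027, 0.001, 0.003, -0.001], [100.0, 0.0396, 0.0025, -0.0025, 0.001, 0.003, -0.001]]
```

Emit:
servo_tool([
  [100,0.0395,0.0024,-0.0029,0.001,0.003,0],
  [100,0.0395,0.0024,-0.0028,0.001,0.003,0],
  [100,0.0395,0.0024,-0.0027,0.001,0.003,0],
  [100,0.0395,0.0025,-0.0025,0.001,0.003,0],
  [100,0,0,0,0,0,0],
])

```text
t: 3.3
tool_pos: [0.5032, -0.2974, 0.0592]
tcp_rot: [[0.004, -0.939, -0.344], [0.0, -0.344, 0.939], [-1.0, -0.004, -0.001]]
wrist_force: [-0.8, 1.0, -0.8]
width: 1.0
```

```bash
python3 p.py .4967 -.3089 .015 109.6 100 .025
```

```text
n 2 t 3.3 pos [ 0.5032 -0.2974  0.0592] jaw 110.12 tilt [-1.    -0.004 -0.001] F [-0.82  0.98 -0.85] w 1.0
[[100.0, 0.0221, 0.0051, -0.0043, 0.005, -0.001, 0.002], [100.0, 0.0221, 0.0051, -0.0043, 0.005, -0.001, 0.002]]
```

Emit:
servo_tool([
  [100,0.0,0.0101,-0.0086,0.009,0,0],
  [100,0,0,0,0,0,0],
])

```text
t: 3.5
tool_pos: [0.4985, -0.3068, 0.0615]
tcp_rot: [[0.006, -0.941, -0.339], [-0.0, -0.339, 0.941], [-1.0, -0.005, -0.002]]
wrist_force: [-0.0, -0.1, 1.0]
width: 1.002
```

```bash
python3 p.py .4967 -.3089 .015 109.6 100 .025
```

```text
n 2 t 3.5 pos [ 0.4985 -0.3068  0.0615] jaw 109.83 tilt [-1.    -0.005 -0.002] F [-0.02 -0.08  0.97] w 1.002
[[100.0, 0.0233, 0.0013, -0.0006, 0.002, -0.001, 0.003], [100.0, 0.0233, 0.0013, -0.0007, 0.002, -0.001, 0.003]]
```

Emit:
servo_tool([
  [100,0.0235,0.0013,-0.001,0.002,0,0.003],
  [100,0.0235,0.0013,-0.001,0.002,0,0.003],
  [100,0,0,0,0,0,0],
])

```text
t: 3.8
tool_pos: [0.503, -0.313, 0.0236]
tcp_rot: [[0.013, -0.942, -0.335], [-0.012, -0.336, 0.942], [-1.0, -0.008, -0.015]]
wrist_force: [-0.3, 0.8, 0.3]
width: 0.997
```

```bash
python3 p.py .4967 -.3089 .015 109.6 100 .025
```

```text
n 1 t 3.8 pos [ 0.503  -0.313   0.0236] jaw 109.6 tilt [-1.    -0.008 -0.015] F [-0.3   0.77  0.3 ] w 0.997
[[100.0, 0.0085, 0.0046, 0.0061, 0.0, -0.015, 0.008]]
```

Emit:
servo_tool([
  [100,0,0.0046,0.0061,0,-0.015,0.008],
  [100,0,0,0,0,0,0],
])

```text
t: 4.0
tool_pos: [0.4987, -0.3101, 0.0283]
tcp_rot: [[0.005, -0.942, -0.336], [-0.003, -0.336, 0.942], [-1.0, -0.003, -0.004]]
wrist_force: [-0.1, 0.4, 0.1]
width: 0.999
```

```bash
python3 p.py .4967 -.3089 .015 109.6 100 .025
```

```text
n 1 t 4.0 pos [ 0.4987 -0.3101  0.0283] jaw 109.61 tilt [-1.    -0.003 -0.004] F [-0.08  0.43  0.08] w 0.999
[[100.0, 0.0133, 0.0015, 0.0018, 0.0, -0.004, 0.003]]
```

Emit:
servo_tool([
  [100,0.007,0.0012,0.0012,0,-0.003,0.002],
  [100,0.007,0,0,0,0,0],
  [100,0,0,0,0,0,0],
  [100,0,0,0,0,0,0],
])

```text
t: 4.4
tool_pos: [0.4991, -0.3108, 0.0174]
tcp_rot: [[0.007, -0.942, -0.335], [-0.005, -0.335, 0.942], [-1.0, -0.005, -0.007]]
wrist_force: [-0.5, -0.4, -0.6]
width: 1.0
```

```bash
python3 p.py .4967 -.3089 .015 109.6 100 .025
```

```text
n 1 t 4.4 pos [ 0.4991 -0.3108  0.0174] jaw 109.6 tilt [-1.    -0.005 -0.007] F [-0.47 -0.38 -0.64] w 1.0
[[100.0, 0.0024, 0.0017, 0.0026, -0.0, -0.007, 0.005]]
```

Emit:
servo_tool([
  [100,0.0024,0.0017,0.0026,0,-0.007,0.005],
  [100,0,0.0005,0.001,0,-0.001,0.001],
  [60,0,0,0,0,0,0],
  [60,0,0,0,0,0,0],
  [60,0,0,0,0,0,0],
  [60,0,0,0,0,0,0],
  [60,0,0,0,0,0,0],
  [60,0,0,0,0,0,0],
], force=30)

```text
t: 5.2
tool_pos: [0.4956, -0.308, 0.0147]
tcp_rot: [[-0.002, -0.942, -0.335], [0.001, -0.335, 0.942], [-1.0, 0.002, 0.002]]
wrist_force: [-0.3, 0.1, -0.1]
width: 0.696
```

```bash
python3 p.py .4967 -.3089 .12 109.6 60 .04
```

```text
n 3 t 5.2 pos [ 0.4956 -0.308   0.0147] jaw 109.6 tilt [-1.     0.002  0.002] F [-0.29  0.1  -0.13] w 0.696
[[60.0, -0.0351, -0.0002, -0.0003, -0.0, 0.001, -0.001], [60.0, -0.0351, -0.0002, -0.0004, -0.0, 0.001, -0.001], [60.0, -0.0351, -0.0002, -0.0004, -0.0, 0.001, -0.001]]
```

Emit:
servo_tool([
  [40,-0.02,0,0,0,0,0],
  [40,-0.04,0,0,0,0,0],
  [40,-0.04,0,0,0,0,0],
  [40,-0.04,0,0,0,0,0],
  [40,-0.02,0,0,0,0,0],
  [40,0,0,0,0,0,0],
])

```text
t: 5.8
tool_pos: [0.4935, -0.3063, 0.1758]
tcp_rot: [[-0.01, -0.942, -0.335], [0.008, -0.335, 0.942], [-1.0, 0.007, 0.01]]
wrist_force: [0.4, -0.1, -1.6]
width: 0.696
```

```bash
python3 p.py .572 .0093 .18 94.3 40 .04
```

```text
n 7 t 5.8 pos [ 0.4935 -0.3063  0.1758] jaw 109.59 tilt [-1.     0.007  0.01 ] F [ 0.38 -0.12 -1.65] w 0.696
[[40.0, -0.0004, -0.0257, 0.0387, 0.038, 0.001, -0.001], [40.0, -0.0004, -0.0242, 0.0397, 0.038, 0.001, -0.001], [40.0, -0.0004, -0.0227, 0.0406, 0.038, 0.001, -0.001], [40.0, -0.0005, -0.0211, 0.0414, 0.038, 0.001, -0.001], [40.0, -0.0005, -0.0195, 0.0422, 0.038, 0.001, -0.001], [40.0, -0.0005, -0.0179, 0.0429, 0.038, 0.001, -0.001], [40.0, -0.0006, -0.0162, 0.0435, 0.038, 0.001, -0.001]]
```

Emit:
servo_tool([
  [40,0,-0.026,0.039,0.038,0,0],
  [40,0,-0.024,0.04,0.038,0,0],
  [40,0,-0.023,0.041,0.038,0,0],
  [40,0,-0.021,0.041,0.038,0,0],
  [40,0,-0.02,0.042,0.038,0,0],
  [40,0,-0.018,0.04,0.038,0,0],
  [40,0,-0.013,0.03,0.03,0,0],
  [40,0,0,0,0,0,0],
  [40,0,0,0,0,0,0],
])

```text
t: 6.7
tool_pos: [0.5686, 0.0044, 0.1602]
tcp_rot: [[-0.029, -0.997, -0.069], [0.011, -0.069, 0.998], [-1.0, 0.028, 0.013]]
wrist_force: [0.5, 0.1, -0.5]
width: 0.693
```

```bash
python3 st.py w4; python3 p.py .572 .0093 .13 94.3 40 .02
```

```text
n 2 t 6.75 pos [0.5683 0.0042 0.16  ] jaw 93.9 tilt [-0.999  0.028  0.014] F [ 0.32 -0.39 -1.95] w 0.693
[[40.0, 0.015, -0.0024, 0.0022, -0.003, 0.007, -0.014], [40.0, 0.015, -0.0022, 0.0023, -0.003, 0.007, -0.014]]
```

View pics/w4.png

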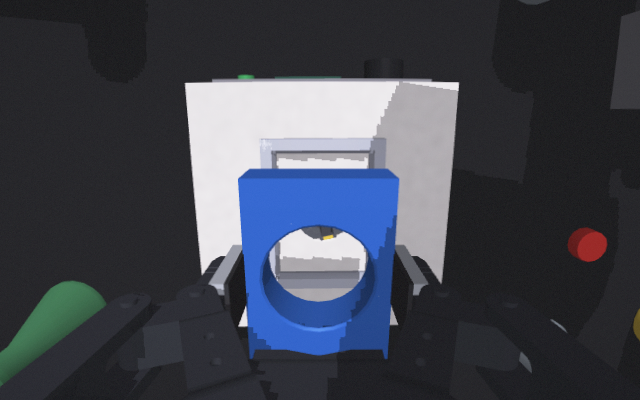

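The plate hangs level in the fingers, its top spanning about (245,178) to (392,355), with the pocket behind it. Next I measure the plate's offset in the tool frame.

```bash
cat > pl.py <<'E'
from m import *
import sys
d=pickle.load(open(sys.argv[1]+'.pkl','rb'));R,G,B=ch(d);P=cloud(d)
C=np.array(d['pose']);Tt=C@np.linalg.inv(np.array(d['T_tool_cam']))
q=(P-Tt[:3,3])@Tt[:3,:3]
blue=big((B>1.6*R)&(B>70)&(d['range_z']>0)&(q[...,0]<.06))
x=q[...,0][blue];hist=np.histogram(x,bins=np.arange(-.02,.03,.001));xt=hist[1][np.argmax(hist[0])]+.0005
top=blue&(abs(q[...,0]-xt)<.003)
# plane fit of the top in the tool frame
a=q[top];A=np.c_[a[:,1:],np.ones(len(a))];s=np.linalg.lstsq(A,a[:,0],rcond=None)[0];print('top plane x=',s.round(4),'(y,z slopes, offset)')
w=(q[top][:,1:]*1000).astype(np.float32);r=cv2.minAreaRect(w);print('rect yz',np.round(r[0],2),np.round(r[1],1),round(r[2],2),'y',w[:,0].min(),w[:,0].max(),'z',w[:,1].min(),w[:,1].max())
# hole: contour of non-top inside
m8=top.astype(np.uint8);cs,h=cv2.findContours(m8,cv2.RETR_CCOMP,cv2.CHAIN_APPROX_NONE)
i=[k for k in range(len(cs)) if h[0][k][3]>=0];c=cs[max(i,key=lambda k:len(cs[k]))].reshape(-1,2)
w=(q[c[:,1],c[:,0]][:,1:]*1000).astype(np.float32);e=cv2.fitEllipse(w);print('hole',np.round(e[0],2),np.round(e[1],1), cv2.minEnclosingCircle(w)[0])
E
python3 pl.py w4
```

```text
top plane x= [ 0.0015  0.0016 -0.0066] (y,z slopes, offset)
rect yz [1.08 0.16] [81.1 60.7] 0.24 y -39.593815 41.630703 z -30.311447 30.510637
hole [-0.53  0.15] [45.7 46.1] (-0.6054057478904724, -0.0383305624127388)
```

Emit:
servo_tool([
  [40,0.015,-0.0022,0.0028,-0.003,0.012,-0.02],
  [40,0.015,-0.001,0.0015,-0.003,0.006,-0.01],
  [40,0.015,0,0,0,0,0],
  [40,0.01,0,0,0,0,0],
  [40,0,0,0,0,0,0],
  [40,0,0,0,0,0,0],
])

```text
t: 7.35
tool_pos: [0.5687, 0.0028, 0.0996]
tcp_rot: [[-0.002, -0.998, -0.067], [-0.005, -0.067, 0.998], [-1.0, 0.002, -0.005]]
wrist_force: [0.5, 0.3, -1.0]
width: 0.694
```

```bash
python3 p.py .5715 .0099 .092 94.3 40 .02
```

```text
n 1 t 7.35 pos [0.5687 0.0028 0.0996] jaw 93.84 tilt [-1.     0.002 -0.005] F [ 0.5   0.27 -1.03] w 0.694
[[40.0, 0.0075, -0.0032, 0.0069, -0.008, -0.005, -0.002]]
```

Emit:
servo_tool([
  [40,0.002,-0.0032,0.0069,-0.008,-0.005,-0.002],
  [40,0,0,0,0,0,0],
  [40,0,0,0,0,0,0],
])

```text
t: 7.65
tool_pos: [0.573, 0.01, 0.0991]
tcp_rot: [[0.003, -0.997, -0.075], [0.0, -0.075, 0.997], [-1.0, -0.003, 0.0]]
wrist_force: [-0.1, -1.4, -0.6]
width: 0.691
```

```bash
python3 p.py .5715 .0099 .092 94.3 40 .02
```

```text
n 1 t 7.65 pos [0.573  0.01   0.0991] jaw 94.3 tilt [-1.    -0.003  0.   ] F [-0.1  -1.43 -0.64] w 0.691
[[40.0, 0.0071, 0.0015, 0.0, -0.0, 0.0, 0.003]]
```

Emit:
servo_tool([
  [40,0.004,0.0017,0,0,0,0.002],
  [40,0.003,0,0,0,0,0],
  [40,0,0,0,0,0,0],
  [40,0,0,0,0,0,0],
])

```text
t: 8.05
tool_pos: [0.5719, 0.0101, 0.0926]
tcp_rot: [[0.003, -0.997, -0.076], [-0.0, -0.076, 0.997], [-1.0, -0.003, -0.0]]
wrist_force: [0.5, 0.4, -1.7]
width: 0.69
```

```bash
python3 st.py w5; python3 p.py .5715 .0099 .085 94.3 40 .02; python3 pl.py w5
```

```text
n 1 t 8.1 pos [0.5718 0.0101 0.0926] jaw 94.34 tilt [-1.    -0.003 -0.   ] F [ 0.26 -0.   -1.3 ] w 0.693
[[40.0, 0.0076, 0.0004, -0.0002, 0.001, -0.0, 0.003]]
top plane x= [ 0.002   0.0017 -0.0066] (y,z slopes, offset)
rect yz [ 1.57 -0.09] [60.8 80.2] 89.98 y -38.51731 41.675434 z -30.479403 30.312332
hole [-0.53  0.2 ] [45.8 46.1] (-0.7798325419425964, 0.09459816664457321)
```

View pics/w5.png

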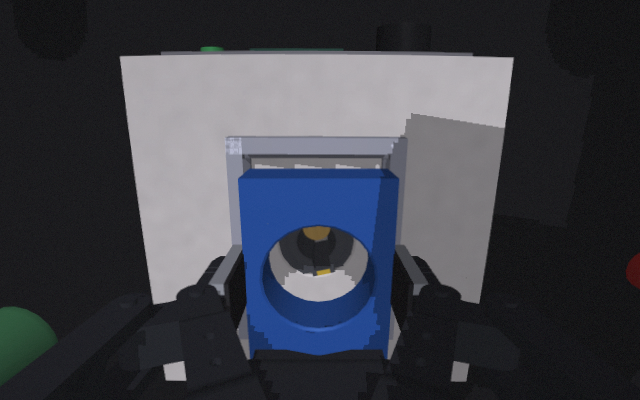

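Seen in this view, the plate sits square over the rim: rim columns 228–405, plate columns 240–397. The offset is under 1 mm.

Emit:
servo_tool([
  [40,0.005,0.0003,-0.0004,0,0,0.002],
  [40,0.005,0,0,0,0,0],
  [40,0.004,0,0,0,0,0],
  [40,0.003,0,0,0,0,0],
  [40,0,0,0,0,0,0],
  [40,0,0,0,0,0,0],
])

```text
t: 8.7
tool_pos: [0.572, 0.0095, 0.0748]
tcp_rot: [[0.001, -0.997, -0.075], [-0.0, -0.075, 0.997], [-1.0, -0.001, -0.0]]
wrist_force: [0.2, 0.7, 0.1]
width: 0.695
```

```bash
python3 p.py .5715 .0096 .0747 94.3 40 .02
```

```text
n 1 t 8.7 pos [0.572  0.0095 0.0748] jaw 94.33 tilt [-1.    -0.001 -0.   ] F [0.21 0.68 0.11] w 0.695
[[40.0, 0.0001, 0.0005, 0.0001, 0.0, -0.0, 0.001]]
```

Emit:
servo_tool([
  [40,0.001,0,0,0,0,0],
  [100,0,0,0,0,0,0],
  [100,0,0,0,0,0,0],
  [100,0,0,0,0,0,0],
  [100,0,0,0,0,0,0],
  [100,-0.02,0,0,0,0,0],
  [100,-0.04,0,0,0,0,0],
  [100,-0.04,0,0,0,0,0],
  [100,-0.03,0,0,0,0,0],
  [100,0,0,0,0,0,0],
])

```text
t: 9.7
tool_pos: [0.5707, 0.0097, 0.2063]
tcp_rot: [[-0.003, -0.997, -0.075], [0.0, -0.075, 0.997], [-1.0, 0.003, 0.0]]
wrist_force: [0.9, -0.0, 0.8]
width: 1.001
```

```bash
python3 st.py w6
python3 - <<'E'
from m import *
d=pickle.load(open('w6.pkl','rb'));R,G,B=ch(d);P=cloud(d);z=P[...,2]
m=big((B>1.6*R)&(B>70)&(z>.07));t=m&(abs(z-.082)<.004);a=P[t];A=np.c_[a[:,:2],np.ones(len(a))];print('slopes',np.linalg.lstsq(A,a[:,2],rcond=None)[0].round(4),'z',np.median(a[:,2]).round(4))
rect(onplane(d,t,.082),'plate')
E
python3 p.py .4357 .2915 .20 60 100 .045
```

```text
slopes [0.0002 0.0004 0.0812] z 0.0813
plate 5551 c [572.3  10. ] size [83.1 59.9] ang 4.36 mean [570.1   9.8]
n 7 t 9.75 pos [0.5696 0.0098 0.2038] jaw 94.33 tilt [-1.     0.007  0.001] F [-0.73  0.14  0.16] w 0.993
[[100.0, 0.0007, 0.016, 0.0416, 0.086, -0.0, -0.001], [100.0, 0.0007, 0.0195, 0.04, 0.086, -0.0, -0.001], [100.0, 0.0007, 0.0229, 0.0382, 0.086, -0.0, -0.001], [100.0, 0.0007, 0.0261, 0.0361, 0.086, -0.0, -0.001], [100.0, 0.0006, 0.0291, 0.0338, 0.086, -0.0, -0.001], [100.0, 0.0006, 0.0318, 0.0312, 0.086, -0.0, -0.001], [100.0, 0.0006, 0.0344, 0.0283, 0.086, -0.0, -0.001]]
```

View pics/w6.png

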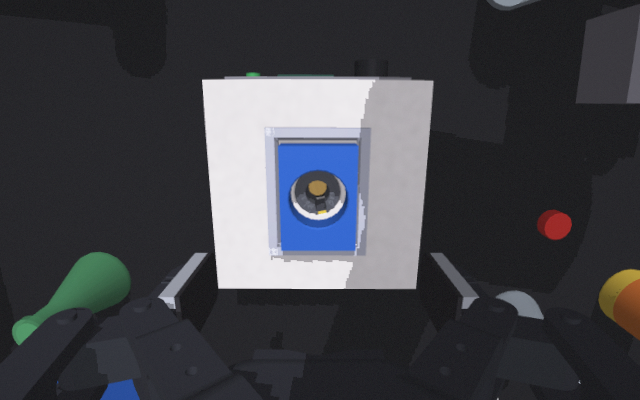

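The plate is seated: centre (318,197) in the view, level to 0.0005 rad, centred within 1 mm and square. Next, the rotor.

```bash
python3 p.py .4357 .2925 .16 94 100 .045
```

```text
n 7 t 9.75 pos [0.5696 0.0098 0.2038] jaw 94.33 tilt [-1.     0.007  0.001] F [-0.73  0.14  0.16] w 0.993
[[100.0, 0.0064, 0.016, 0.0417, 0.001, 0.0, -0.001], [100.0, 0.0064, 0.016, 0.0417, 0.001, 0.0, -0.001], [100.0, 0.0064, 0.0161, 0.0417, 0.001, 0.0, -0.001], [100.0, 0.0063, 0.0161, 0.0417, 0.001, 0.0, -0.001], [100.0, 0.0063, 0.0161, 0.0417, 0.001, 0.0, -0.001], [100.0, 0.0063, 0.0162, 0.0416, 0.001, 0.0, -0.001], [100.0, 0.0063, 0.0162, 0.0416, 0.001, 0.0, -0.001]]
```

Emit:
servo_tool([
  [100,0.002,0.016,0.042,0.001,0,0],
  [100,0.006,0.016,0.042,0.001,0,0],
  [100,0.006,0.016,0.042,0.001,0,0],
  [100,0.006,0.016,0.042,0.001,0,0],
  [100,0.006,0.016,0.042,0.001,0,0],
  [100,0.006,0.016,0.042,0.001,0,0],
  [100,0.004,0.012,0.03,0.001,0,0],
  [100,0,0,0,0,0,0],
  [100,0,0,0,0,0,0],
])

```text
t: 10.65
tool_pos: [0.429, 0.2891, 0.1495]
tcp_rot: [[-0.029, -0.998, -0.064], [-0.008, -0.064, 0.998], [-1.0, 0.029, -0.006]]
wrist_force: [-0.8, 0.2, 0.1]
width: 1.002
```

```bash
python3 st.py w7; python3 p.py .4357 .2925 .115 94 100 .02
python3 - <<'E'
from m import *
d=pickle.load(open('w7.pkl','rb'));R,G,B=ch(d);P=cloud(d);z=P[...,2]
near=(abs(P[...,0]-.436)<.04)&(abs(P[...,1]-.292)<.04)
k=near&(z>.095)&(z<.11);q=onplane(d,k,.103)*1000;c,r=cv2.minEnclosingCircle(q.astype(np.float32));print('knob',np.round(c,1),round(r,1),q.mean(0).round(1))
y=near&(R>B+60)&(G>B+40)&(z>.095)
q=onplane(d,y,.103)*1000;l=cv2.fitLine(q.astype(np.float32),2,0,.01,.01).ravel();print('stripe',y.sum(),q.mean(0).round(1),np.degrees(np.arctan2(l[1],l[0])).round(2))
k=near&(z>.063)&(z<.073)&(R>60);q=onplane(d,k,.068)*1000;c,r=cv2.minEnclosingCircle(q.astype(np.float32));print('disc',np.round(c,1),r)
E
```

```text
n 2 t 10.7 pos [0.4289 0.2887 0.1494] jaw 93.63 tilt [-1.     0.03  -0.005] F [-0.64 -0.45 -0.37] w 0.997
[[100.0, 0.0171, -0.004, 0.0018, -0.003, -0.003, -0.015], [100.0, 0.0171, -0.0038, 0.0017, -0.003, -0.003, -0.015]]
knob [434.8 292.1] 18.5 [434.4 291.9]
stripe 222 [444.9 293.1] 8.17
disc [435.6 292.1] 32.66001892089844
```

Emit:
servo_tool([
  [100,0.012,-0.005,0.002,-0.003,-0.003,-0.02],
  [100,0.012,-0.003,0.002,-0.003,-0.003,-0.01],
  [100,0.008,0,0,0,0,0],
  [100,0,0,0,0,0,0],
  [100,0,0,0,0,0,0],
])

```text
t: 11.2
tool_pos: [0.4387, 0.2882, 0.1146]
tcp_rot: [[-0.0, -0.998, -0.062], [-0.001, -0.062, 0.998], [-1.0, 0.0, -0.001]]
wrist_force: [0.4, 0.6, 0.7]
width: 1.001
```

```bash
python3 p.py .4355 .2923 .082 94 100 .01
```

```text
n 4 t 11.2 pos [0.4387 0.2882 0.1146] jaw 93.54 tilt [-1.     0.    -0.001] F [0.37 0.62 0.72] w 1.001
[[100.0, 0.0082, 0.0007, 0.0011, -0.002, -0.0, -0.0], [100.0, 0.0082, 0.0007, 0.0011, -0.002, -0.0, -0.0], [100.0, 0.0082, 0.0007, 0.0011, -0.002, -0.0, -0.0], [100.0, 0.0082, 0.0007, 0.0011, -0.002, -0.0, -0.0]]
```

Emit:
servo_tool([
  [100,0.004,0.003,0.0041,-0.008,0,0],
  [100,0.008,0,0,0,0,0],
  [100,0.008,0,0,0,0,0],
  [100,0.008,0,0,0,0,0],
  [100,0.003,0,0,0,0,0],
  [100,0,0,0,0,0,0],
  [100,0,0,0,0,0,0],
])

```text
t: 11.9
tool_pos: [0.4359, 0.2922, 0.0819]
tcp_rot: [[0.001, -0.998, -0.07], [-0.001, -0.07, 0.998], [-1.0, -0.001, -0.001]]
wrist_force: [-0.2, -0.9, 0.7]
width: 1.0
```

```bash
python3 p.py .4355 .2923 .082 94 100 .01
```

```text
n 1 t 11.9 pos [0.4359 0.2922 0.0819] jaw 94.0 tilt [-1.    -0.001 -0.001] F [-0.16 -0.86  0.69] w 1.0
[[100.0, -0.0001, 0.0004, 0.0001, 0.0, -0.001, 0.001]]
```

Well placed, so I close the fingers.

Emit:
servo_tool([
  [20,0,0.0003,0,0,0,0],
  [20,0,0,0,0,0,0],
  [20,0,0,0,0,0,0],
  [20,0,0,0,0,0,0],
  [20,0,0,0,0,0,0],
  [20,0,0,0,0,0,0],
  [20,0,0,0,0,0,0],
  [20,0,0,0,0,0,0],
  [20,0,0,0,0,0,0],
], force=80)

```text
t: 12.8
tool_pos: [0.4363, 0.2925, 0.0832]
tcp_rot: [[0.003, -0.998, -0.07], [0.0, -0.07, 0.998], [-1.0, -0.003, -0.0]]
wrist_force: [0.1, -1.3, -0.5]
width: 0.401
```

Emit:
servo_tool([
  [20,-0.015,0,0,0,0,0],
  [20,-0.025,0,0,0,0,0],
  [20,-0.035,0,0,0,0,0],
  [20,-0.035,0,0,0,0,0],
  [20,-0.025,0,0,0,0,0],
  [20,0,0,0,0,0,0],
  [20,0,0,0,0,0,0],
])

```text
t: 13.5
tool_pos: [0.4323, 0.2909, 0.2215]
tcp_rot: [[-0.006, -0.998, -0.07], [-0.004, -0.07, 0.998], [-1.0, 0.006, -0.003]]
wrist_force: [-1.3, 0.3, -4.8]
width: 0.397
```

```bash
python3 p.py .572 .0095 .21 101 20 .04; python3 st.py w8
```

```text
n 8 t 13.5 pos [0.4323 0.2909 0.2215] jaw 94.01 tilt [-1.     0.006 -0.003] F [-1.28  0.34 -4.76] w 0.397
[[20.0, 0.0015, -0.015, -0.0363, -0.015, -0.0, -0.001], [20.0, 0.0015, -0.0144, -0.0365, -0.015, -0.0, -0.001], [20.0, 0.0015, -0.0139, -0.0367, -0.015, -0.0, -0.001], [20.0, 0.0015, -0.0133, -0.037, -0.015, -0.0, -0.001], [20.0, 0.0015, -0.0127, -0.0372, -0.015, -0.0, -0.001], [20.0, 0.0015, -0.0122, -0.0373, -0.015, -0.0, -0.001], [20.0, 0.0015, -0.0116, -0.0375, -0.015, -0.0, -0.001], [20.0, 0.0014, -0.011, -0.0377, -0.015, -0.0, -0.001]]
```

View pics/w8.png

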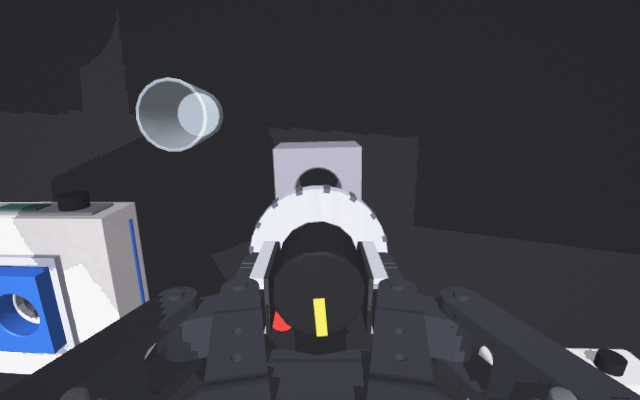

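The rotor is in the fingers, hanging upright, with its knob at (320,292) and the stripe at (320,317), nearly straight down the image. I measure its axis, tilt and key angle in the tool frame.

```bash
cat > ro.py <<'E'
from m import *
import sys
d=pickle.load(open(sys.argv[1]+'.pkl','rb'));R,G,B=ch(d);P=cloud(d)
Tt=np.array(d['pose'])@np.linalg.inv(np.array(d['T_tool_cam']));q=(P-Tt[:3,3])@Tt[:3,:3]
near=(abs(q[...,1])<.04)&(abs(q[...,2])<.04)&(d['range_z']>0)
k=near&(q[...,0]<-.012)&(q[...,0]>-.028)&(abs(q[...,2])<.0175)
def plane(m,n):
    a=q[m];s=np.linalg.lstsq(np.c_[a[:,1:],np.ones(len(a))],a[:,0],rcond=None)[0]
    r=abs(np.c_[a[:,1:],np.ones(len(a))]@s-a[:,0])<.0015;a=a[r];s=np.linalg.lstsq(np.c_[a[:,1:],np.ones(len(a))],a[:,0],rcond=None)[0];print(n,len(a),'slopes y,z,off',s.round(4));return a
a=plane(k,'knob top');w=(a[:,1:]*1000).astype(np.float32);c,r=cv2.minEnclosingCircle(w);print('circle yz',np.round(c,2),round(r,2),'y',w[:,0].min(),w[:,0].max(),'z',w[:,1].min(),w[:,1].max())
dm=near&(q[...,0]>.008)&(q[...,0]<.022)&(R>100);a=plane(dm,'disc');w=(a[:,1:]*1000).astype(np.float32);print('disc ymax',w[:,0].max(),'circle',cv2.minEnclosingCircle(w))
far=w[w[:,0]>12];h=cv2.convexHull(far).reshape(-1,2);h=h[(h[:,0]>14)]
from scipy.optimize import least_squares
f=least_squares(lambda p:np.hypot(h[:,0]-p[0],h[:,1]-p[1])-32,[0,0]);print('disc fit r32',f.x.round(2),abs(f.fun).max().round(2))
y=near&(R>B+60)&(G>B+40)&(q[...,0]<-.012);w=(q[y][:,1:]*1000).astype(np.float32);l=cv2.fitLine(w,2,0,.01,.01).ravel()
if l[0]>0:l[:2]*=-1
print('stripe',y.sum(),w.mean(0).round(2),'dir yz',l[:2].round(3))
v=Tt[:3,:3]@np.array([0,l[0],l[1]]);print('key world deg',np.degrees(np.arctan2(v[1],v[0])).round(2))
m=w.mean(0);v=Tt[:3,:3]@np.array([0,m[0]-c[0],m[1]-c[1]]);print('key via centre',np.degrees(np.arctan2(v[1],v[0])).round(2),'jaw',np.degrees(np.arctan2(Tt[1,2],Tt[0,2])).round(2))
E
python3 ro.py w8
```

```text
knob top 6179 slopes y,z,off [ 0.0219  0.0007 -0.0193]
circle yz [ 0.34 -0.12] 20.72 y -17.3615 18.074091 z -17.47673 17.453672
disc 4532 slopes y,z,off [ 0.0062 -0.0006  0.0156]
disc ymax 32.302746 circle ((2.9702792167663574, -0.1518465131521225), 31.958477020263672)
disc fit r32 [0.29 0.19] 0.31
stripe 447 [-8.82  0.87] dir yz [-0.996  0.086]
key world deg 8.94
key via centre 10.16 jaw 94.01
```

Emit:
servo_tool([
  [20,0,-0.015,-0.036,-0.015,0,0],
  [20,0.001,-0.0145,-0.0365,-0.015,0,0],
  [20,0.001,-0.014,-0.037,-0.015,0,0],
  [20,0.001,-0.0135,-0.037,-0.015,0,0],
  [20,0.001,-0.013,-0.037,-0.015,0,0],
  [20,0.001,-0.012,-0.037,-0.015,0,0],
  [20,0.001,-0.011,-0.036,-0.015,0,0],
  [20,0,-0.007,-0.025,-0.015,0,0],
  [20,0,0,0,0,0,0],
  [20,0,0,0,0,0,0],
])

```text
t: 14.55
tool_pos: [0.5594, 0.0134, 0.1894]
tcp_rot: [[-0.043, -0.98, -0.197], [-0.004, -0.197, 0.98], [-0.999, 0.043, 0.004]]
wrist_force: [-0.6, 1.0, -3.5]
width: 0.4
```

```bash
python3 p.py .5723 .0093 .17 101.2 20 .02
```

```text
n 1 t 14.55 pos [0.5594 0.0134 0.1894] jaw 101.34 tilt [-0.999  0.043  0.004] F [-0.63  0.97 -3.49] w 0.4
[[20.0, 0.0188, -0.0126, -0.0067, 0.003, 0.004, -0.043]]
```

Emit:
servo_tool([
  [20,0.005,-0.0126,-0.0067,0.003,0.004,-0.043],
  [20,0.01,0,0,0,0,0],
  [20,0.002,0,0,0,0,0],
  [20,0,0,0,0,0,0],
  [20,0,0,0,0,0,0],
])

```text
t: 15.05
tool_pos: [0.5683, 0.0135, 0.1656]
tcp_rot: [[-0.011, -0.98, -0.198], [0.003, -0.198, 0.98], [-1.0, 0.01, 0.005]]
wrist_force: [-0.4, 0.7, -3.5]
width: 0.399
```

```bash
python3 p.py .5723 .0093 .165 101.2 20 .02
```

```text
n 1 t 15.05 pos [0.5683 0.0135 0.1656] jaw 101.39 tilt [-1.     0.01   0.005] F [-0.39  0.68 -3.5 ] w 0.399
[[20.0, 0.0006, -0.0031, -0.0049, 0.003, 0.005, -0.01]]
```

Emit:
servo_tool([
  [20,0,-0.0031,-0.0049,0.003,0.005,-0.01],
  [20,0,0,0,0,0,0],
  [20,0,0,0,0,0,0],
])

```text
t: 15.35
tool_pos: [0.5728, 0.0096, 0.1665]
tcp_rot: [[0.002, -0.981, -0.195], [-0.001, -0.195, 0.981], [-1.0, -0.002, -0.001]]
wrist_force: [0.6, -0.1, -4.3]
width: 0.398
```

```bash
python3 p.py .5723 .0093 .145 101.2 20 .02; python3 st.py w9; python3 ro.py w9
```

```text
n 2 t 15.35 pos [0.5728 0.0096 0.1665] jaw 101.27 tilt [-1.    -0.002 -0.001] F [ 0.58 -0.06 -4.31] w 0.398
[[20.0, 0.0108, 0.0003, -0.0001, 0.001, -0.0, 0.001], [20.0, 0.0108, 0.0003, -0.0001, 0.001, -0.0, 0.001]]
knob top 6136 slopes y,z,off [ 0.0219 -0.0002 -0.0193]
circle yz [-0.07 -0.02] 20.54 y -17.621984 18.034504 z -17.329252 17.478973
disc 4394 slopes y,z,off [ 0.0033 -0.0012  0.0157]
disc ymax 32.0907 circle ((2.4353203773498535, -0.1253817230463028), 31.927846908569336)
disc fit r32 [0.14 0.3 ] 0.37
stripe 441 [-8.83  0.85] dir yz [-0.997  0.083]
key world deg 16.05
key via centre 16.97 jaw 101.27
```

Emit:
servo_tool([
  [20,0.008,0.0003,-0.0002,0.001,0,0.001],
  [20,0.008,0,0,0,0,0],
  [20,0.006,0,0,0,0,0],
  [20,0.003,0,0,0,0,0],
  [20,0,0,0,0,0,0],
  [20,0,0,0,0,0,0],
])

```text
t: 16.0
tool_pos: [0.5722, 0.0092, 0.1387]
tcp_rot: [[-0.0, -0.981, -0.194], [-0.001, -0.194, 0.981], [-1.0, 0.0, -0.001]]
wrist_force: [-0.2, -0.1, -3.5]
width: 0.4
```

```bash
python3 p.py .5723 .0093 .13 101.2 20 .005
```

```text
n 2 t 16.0 pos [0.5722 0.0092 0.1387] jaw 101.19 tilt [-1.     0.    -0.001] F [-0.21 -0.11 -3.53] w 0.4
[[20.0, 0.0043, -0.0001, 0.0, -0.0, -0.0, -0.0], [20.0, 0.0043, -0.0001, 0.0, -0.0, -0.0, -0.0]]
```

Emit:
servo_tool([
  [20,0.004,0,0,0,0,0],
  [20,0.003,0,0,0,0,0],
  [20,0.003,0,0,0,0,0],
  [20,0,0,0,0,0,0],
  [20,0,0,0,0,0,0],
], force=100)

```text
t: 16.5
tool_pos: [0.5726, 0.0091, 0.1284]
tcp_rot: [[0.001, -0.981, -0.194], [-0.001, -0.194, 0.981], [-1.0, -0.001, -0.001]]
wrist_force: [0.7, -0.6, -3.3]
width: 0.395
```

```bash
python3 p.py .5723 .0093 .124 101.2 20 .005
```

```text
n 1 t 16.5 pos [0.5726 0.0091 0.1284] jaw 101.19 tilt [-1.    -0.001 -0.001] F [ 0.68 -0.61 -3.33] w 0.395
[[20.0, 0.0044, 0.0003, 0.0002, -0.0, -0.001, 0.001]]
```

The shaft is entering the bore freely, so I continue through the key height.

Emit:
servo_tool([
  [20,0.004,0.0002,0,0,0,0],
  [20,0.003,0,0,0,0,0],
  [20,0.003,0,0,0,0,0],
  [20,0.002,0,0,0,0,0],
  [20,0,0,0,0,0,0],
])

```text
t: 17.0
tool_pos: [0.573, 0.0091, 0.1163]
tcp_rot: [[0.002, -0.981, -0.194], [-0.001, -0.194, 0.981], [-1.0, -0.002, -0.001]]
wrist_force: [0.2, 0.7, -2.3]
width: 0.398
```

```bash
python3 p.py .5723 .0093 .108 101.2 20 .005
```

```text
n 2 t 17.0 pos [0.573  0.0091 0.1163] jaw 101.19 tilt [-1.    -0.002 -0.001] F [ 0.2   0.73 -2.27] w 0.398
[[20.0, 0.0041, 0.0003, 0.0002, -0.0, -0.001, 0.001], [20.0, 0.0041, 0.0003, 0.0002, -0.0, -0.001, 0.001]]
```

The key dropped straight in. Now I push against the spring until the collar lands.

Emit:
servo_tool([
  [20,0.004,0.0003,0,0,0,0.001],
  [20,0.004,0,0,0,0,0],
  [20,0.003,0,0,0,0,0],
  [20,0.003,0,0,0,0,0],
  [20,0.003,0,0,0,0,0],
])

```text
t: 17.5
tool_pos: [0.5742, 0.0092, 0.1082]
tcp_rot: [[0.001, -0.981, -0.195], [-0.001, -0.195, 0.981], [-1.0, -0.0, -0.001]]
wrist_force: [-10.7, 0.6, 17.2]
width: 0.394
```

```bash
python3 p.py .5723 .0093 .108 101.2 20 .005
```

```text
n 1 t 17.5 pos [0.5742 0.0092 0.1082] jaw 101.22 tilt [-1.    -0.    -0.001] F [-10.74   0.61  17.23] w 0.394
[[20.0, 0.0002, 0.0019, 0.0005, 0.0, -0.001, 0.0]]
```

Emit:
servo_tool([
  [20,0.003,0.0012,0,0,0,0],
  [20,0.004,0.0004,0,0,0,0],
  [20,0.005,0.0003,0,0,0,0],
])

```text
t: 17.8
tool_pos: [0.5745, 0.0092, 0.1081]
tcp_rot: [[0.001, -0.981, -0.195], [-0.001, -0.195, 0.981], [-1.0, -0.001, -0.001]]
wrist_force: [-16.1, 2.7, 28.2]
width: 0.398
```

```bash
python3 p.py .5723 .0093 .108 101.2 20 .005
```

```text
n 1 t 17.8 pos [0.5745 0.0092 0.1081] jaw 101.26 tilt [-1.    -0.001 -0.001] F [-16.1    2.66  28.25] w 0.398
[[20.0, 0.0001, 0.0021, 0.0005, 0.001, -0.001, 0.001]]
```

Emit:
servo_tool([
  [20,0.004,0.003,0.0003,0,0,0],
  [20,0.004,0.003,0.0003,0,0,0],
  [20,0.004,0.003,0.0003,0,0,0],
])

```text
t: 18.1
tool_pos: [0.5727, 0.0089, 0.1082]
tcp_rot: [[0.018, -0.981, -0.195], [0.001, -0.195, 0.981], [-1.0, -0.018, -0.003]]
wrist_force: [-1.7, 2.9, 12.6]
width: 0.394
```

```bash
python3 p.py .5723 .0093 .108 101.2 20 .005;python3 st.py w10; python3 ro.py w10;python3 p.py .5723 .0093 .108 101.2 20 .005
```

```text
n 1 t 18.1 pos [0.5727 0.0089 0.1082] jaw 101.26 tilt [-1.    -0.018 -0.003] F [-1.68  2.87 12.56] w 0.394
[[20.0, 0.0002, 0.0003, 0.0004, 0.001, -0.003, 0.018]]
knob top 6075 slopes y,z,off [ 0.0131 -0.0017 -0.0193]
circle yz [0.61 0.  ] 20.35 y -17.677834 17.92126 z -17.432747 17.44996
disc 4360 slopes y,z,off [-0.0057 -0.0023  0.0157]
disc ymax 32.30144 circle ((3.9008893966674805, -0.1394491195678711), 31.83475685119629)
disc fit r32 [0.23 0.22] 0.41
stripe 417 [-9.03  0.84] dir yz [-0.997  0.084]
key world deg 16.06
key via centre 16.23 jaw 101.26
n 1 t 18.15 pos [0.5726 0.009  0.1081] jaw 101.26 tilt [-1.    -0.018 -0.003] F [-1.62  2.12 12.81] w 0.399
[[20.0, 0.0001, 0.0002, 0.0004, 0.001, -0.003, 0.018]]
```

View pics/w10.png

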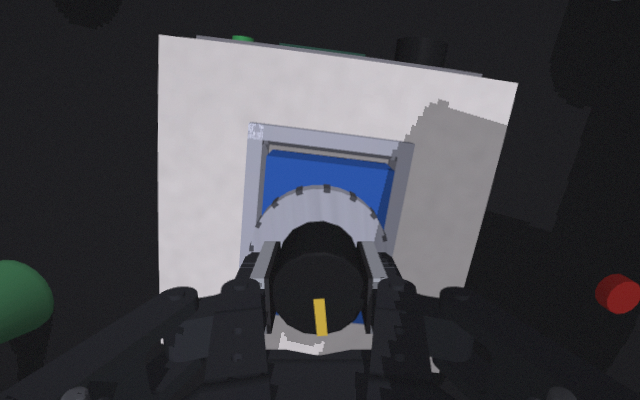

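The view shows the disc over the seated plate and its collar down, with the stripe along the keyway. One last press adds down-force and takes out the slight tilt.

Emit:
servo_tool([
  [20,0.005,0.0012,0,0,-0.003,0.012],
  [20,0.006,0.0015,0,0,0,0.006],
  [20,0.006,0.002,0,0,0,0],
])

```text
t: 18.45
tool_pos: [0.5738, 0.0089, 0.1081]
tcp_rot: [[0.009, -0.981, -0.196], [0.002, -0.196, 0.981], [-1.0, -0.009, -0.0]]
wrist_force: [-12.0, 2.4, 25.2]
width: 0.392
```

```bash
python3 p.py .5723 .0093 .108 101.2 20 .005
python3 - <<'E'
from h import *
import pickle
D=pickle.load(open('d0.pkl','rb'))['scene'];d=cam('scene')
P=cloud(d);c=d['pixels'].astype(int);m=(c[...,2]>1.6*c[...,0])&(c[...,2]>70)&(abs(P[...,2]-.082)<.004)&(abs(P[...,0]-.572)<.06)&(abs(P[...,1])<.06)
print('plate z seen',np.median(P[...,2][m]).round(4),m.sum())
df=(abs(c-D['pixels'].astype(int)).sum(-1)>120).astype(np.uint8)
for n,b in dict(jar=(315,165,350,215),beaker=(472,198,510,243),water=(155,220,205,305),gflask=(238,280,278,335),cap=(505,322,527,342),aflask=(478,348,518,402),juice=(550,330,610,402)).items():
    x0,y0,x1,y1=[int(v/1.25) for v in b];print(n,df[y0:y1,x0:x1].mean().round(3),end=' ')
s=ctrl.sense();print('\n',s['t'],s['tool_pos'],s['wrist_force'],np.abs(s['joint_vel']).max())
E
```

```text
n 1 t 18.45 pos [0.5738 0.0089 0.1081] jaw 101.29 tilt [-1.    -0.009 -0.   ] F [-11.99   2.45  25.25] w 0.392
[[20.0, 0.0001, 0.0014, 0.0007, 0.002, -0.0, 0.009]]
plate z seen 0.0814 171
jar 0.0 beaker 0.0 water 0.0 gflask 0.0 cap 0.0 aflask 0.0 juice 0.0 
 18.5 [0.57377557 0.0089273  0.10805389] [-11.18977322   2.37476737  25.82991886] 0.12179416067204528
```

```bash
python3 -c "
from bench import ctrl
print(ctrl.finish_job())"
```

```text
the job is handed in; nothing more can be done
None
```

The liner plate is seated in the pocket and released. The rotor is keyed into the hub and held pressed fully home, still gripped. I handed the job in at about 18.5 s of the 61 s allowed; no verdict was reported.

**Last checks**
- **Plate:** centred about 0.7 mm from the measured pocket centre, square to within 0.1°, and level. Its top read 81.3–81.4 mm against the expected 82 mm; the cameras also read other known heights about 0.6 mm low.
- **Rotor:** the key slid into the keyway without needing a search turn. The tool then stopped at 108.1 mm, against an expected 108 mm for fully home. It stayed there while the push varied between about 13 and 28 N, so it is against a hard stop. I took this to be the collar on the hub; the plunger could not be read directly.
- **Grip:** the fingers are still closed on the knob at a 100 N setting, pressing down with about 25 N.
- **Bystanders:** the scene picture showed no change at any of them.

**What was less clean**
- A sideways load of about 12 N remained, with the tool 1.5 mm past its target in x. The bore allows the shaft about 1 mm of play, and the tool's tilt was about 0.01 rad.
- The camera and arm estimates of position disagreed by up to about 1 mm.

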